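# Third hand at the stop jig: lock the stop on the mark and hold the frame rail against it

### The job

Slide the stop along the jig's track until the face of its plate is on the line drawn on the tape, and tighten its knob clockwise so that it is locked there. Then lay the longer piece of timber, the frame rail, on the jig board snug along the track and push it end-on against the stop's rubber buffer with a steady 12 N or so (between 7 and 17, and never ram it), as a third hand while I screw a hanger on. Finish while still holding and pushing the rail like that, with your hand clear of the stop, and leave the small things around the jig where they are.

Things in the scene. Friction and masses are not known exactly. Their poses are not given: they have to be found in the camera images.
- jig: Stop jig, fixed to the bench: plywood board 130 (x) x 560 (y) x 12 mm with an aluminium T-track along it that serves as the fence. Origin on the bench, y along the track. The board covers x -75 to +55 mm, top at z = 12 mm. The track covers x +5 to +45 mm, top at z = 30 mm (18 mm above the board). The rail goes on the free board at x below +5 mm.
- fence (a point): Foot of the fence, the track's upright face that looks to the jig's -x, at the board's top, mid length; axes as the jig's. The face is 18 mm high.
- mark: Strip of masking tape, 76 x 26 mm, flat on the board, with a 2.6 mm wide black line across the board (along x) in its middle. Origin on the line, at the board's top; axes as the jig's. Its y along the jig differs each time; it does not move.
- stop: Grey stop carriage that slides on the track, jig y -40 to +190 mm: 1 to 2 N while loose, holds over 25 N when tight. Saddle on the track (top 40 mm above the board) and a 12 mm upright plate out over the board, own x -33 to +60, z 3 to 41 mm. Origin on the plate's face (looks to -y) at board level, 17 mm from the fence; axes as the jig's. Face on the line: origin and mark have equal jig y.
- buffer_face (a point): Centre of the free end of the round rubber buffer on the stop plate's face: 24 mm in diameter, stands out 14 mm to the jig's -y, 22.5 mm above the board, 17 mm from the fence. It yields 1 mm for every 4 N, up to 7 mm, and springs back. The rail's end is pushed here, towards the jig's +y.
- knob (a joint): Turn of the stop's clamp knob, rad, growing clockwise seen from above. 0 to 0.3 at the start (loose); the clamp bites at about 0.45, is tight from 1.1 and ends at 1.5. It stays where it is left; turning takes 0.2 to 0.35 N m.
- knob_grip (a point): Middle of the clamp knob's black bar grip, on its vertical axis, 68.5 mm above the board, at x +37, y +36 mm of the stop; turns with the knob. The bar is 52 mm long (point x), 14 mm wide (point y) and 22 mm high, with 16 mm free between it and the saddle. At knob angle 0 its x points 0.6 rad anticlockwise of the jig's x.
- rail: The frame rail: the longer of the two light timber pieces on the bench, 34 mm wide (x), 200 mm long (y), 45 mm high (z), about 0.16 kg, ends alike. Origin at the centre of its underside. On the board its top stands 27 mm above the track, so it can be gripped across its width, above the track.
- offcut: Timber offcut of the same section, 34 x 45 mm, but only 110 mm long: to be left alone. Origin at the centre of its underside.
- screw_tray: Small open cardboard tray of screws, 100 x 75 x 30 mm, on the bench near the timber: to be left alone. Origin at the centre of its underside.
- tape_roll: Brown tape roll, 104 mm in diameter, 48 mm high, lying flat left of the jig: to be left alone. Origin at the centre of its underside.
- screwdriver: Screwdriver with a black handle, lying right of the jig: to be left alone.

How it is judged (in metres and radians):
On the way:
1. the stop's face is on the line and its knob is tight, before the rail touches it (value of joint knob above 1.05 rad and y of stop in the frame of mark between -0.005 and 0.005 m and contact force between rail and stop below 0.5 N), for 0.2 s.
At the end, for the whole second after the job is handed in: Knob tight (over 1.05 rad), stop face within 5 mm of the line; rail upright on the board, within 4 mm of the fence and 0.05 rad of its direction, at rest, pressing on the stop with 6 to 18 N through the last second; fingers on the rail, robot clear of the stop (value of joint knob above 1.05 rad and y of stop in the frame of mark between -0.005 and 0.005 m and contact force between rail and stop between 6 and 18 N and x of rail in the frame of jig above -0.016 m and z of rail in the frame of jig between 0.009 and 0.016 m and angle between the y axis of rail and the y axis of jig, either way round below 0.05 rad and angle between rail's own z axis and vertical below 0.06 rad and linear speed of rail below 0.01 m/s and contact force between the fingers and rail above 2 N and contact force between each of the arm, the fingers and stop below 0.5 N); the arm keeps its last pose, push and grip.
It fails at once if the rail is rammed against the stop (over 40 N) (contact force between rail and stop above 40 N).
It fails at once if other things on the bench are shifted (over 30 mm) (distance of any of offcut, screw_tray, tape_roll, screwdriver from where it was at the start of the episode above 0.03 m).
It also fails if it takes over 58 s, if anything falls off the work surface, if the arm or the gripper's body presses on something with over 40 N, if the wrist force passes 120 N, or if a joint passes its speed limit or range.

### The arm

A 6-joint arm with a two-finger parallel gripper is mounted at the origin on the work surface. World frame = base frame: x ahead of the robot, y to its left, z up, the work surface at z = 0. Lengths are in mm, angles in degrees, forces in N, time in s.
With the tool pointing down it reaches from about 300 to 850 mm from the base axis. Payload 4.2 kg.
Tool frame: the origin (TCP) lies midway between the tips of the shut fingers; the grasp point (between the pads) lies 19 mm behind it; z points along the fingers, y is the line along which they close (so a half turn about z gives the same grasp; the last joint's range is limited). The gripper opens to 91 mm and grips with 3 to 60 N. Pads are 32 mm wide; open, the fingers measure 118 mm over their backs; the gripper's body (76 mm by 178 mm) begins 60 mm behind the grasp point.
Start: joints at [-69.844, 18.312, 89.639, -0, 72.044, -1.146], TCP at [208.898, -535.728, 213.976] pointing down, gripper open.
Joint ranges: [-177.97, 177.97], [-48.28, 115.42], [12.27, 149.76], [-77.06, 257.06], [2.81, 150.46], [-146.56, 146.56]. Speed limits (degrees/s): [147.25, 147.25, 180, 180, 180, 180].

### API

Orientations are given as [roll, pitch, yaw] about the fixed x, y, z axes, in that order (R = Rz(yaw) Ry(pitch) Rx(roll)).
In Python, from workcell import env gives the robot as it stands.
- The arm moves only by the shell command python3 drive.py 'ROWS' [OPENING] [FORCE]. ROWS is a JSON list of rows, 1 to 8 of them, each an object with the fields dx, dy, dz (the shift in mm), drx, dry, drz (a rotation vector in degrees); a field left out counts as zero; each row shifts and turns the commanded pose from where the row before left it, along the tool's axes as they then stand; what a row does not reach is not made up. A row lasts 1/10 s, in which the tool goes at most 50 mm and 8.59 degrees, less where a joint would pass 70% of its speed; a pose out of reach is approached as far as the arm can. OPENING is the finger opening in mm, set as the command begins (- or left out keeps the last). The fingers move at their own pace and stop on an object; FORCE is the grip in N (left out, the last holds). Time passes only in rows, so rows that do not move let the fingers close. It prints the time, the measured TCP pose, the force, the opening and the grip force at its end. Input that does not fit is refused with a message, and nothing moves.
- env.state(): the state, without advancing time (a new reading comes with each control period).
- env.grab_frame(name): name is "scene" or "top" or "wrist"; returns the picture (420x560x3 uint8, blue, green, red); there is no depth.
- env.camera_model(name): a dict with "fx", "fy", "cx", "cy" (pixels), "D" ([k1, k2, p1, p2, k3] as OpenCV has them; the pictures are not rectified), "T" (4x4, takes a point from camera to world coordinates). Camera axes: x right, y up, looking along -z (the intrinsics and any distortion apply to the point x, -y, -z); pixel columns grow to the right and rows downward; lengths in mm; the calibration is good to about 2 mm. A picture is of the moment at which its call begins: read the wrist's pose just before it. camera_model takes no time and is no camera call; for the wrist camera it gives the pose at the moment of the call.
- env.job_done(): hands the job in; it is judged then, once.
The state is a dict: "time_s": time; "qpos": joint angles; "qvel": joint speeds; "effort": joint torques, N m; "ee_pos": TCP position; "ee_rot": TCP orientation; "force": force on the tool from outside, world axes, zero at the start; "torque": the same for the moment, N m; "gripper_width": finger opening in mm; "gripper_force": force on a finger pad.
Only numpy, scipy, OpenCV 4.12 (cv2) and the standard library are available. Lean on these libraries where they do the work, as an engineer would, in place of code of your own. Each camera call takes 0.05 s, during which the arm holds its last target. There are 200 camera calls.

## Working session

There is one attempt and no reset: what is moved stays moved. The work goes in short steps, Python scripts to look and compute and a shell command to move; the robot and the scene stay as the last step left them, time stands still between calls to the robot, and variables do not carry over. Pictures are saved under pics/ and viewed, at most 10 in all, crops included, and the job is handed in when it is done.

```bash
ls; mkdir -p pics; python3 - <<'E'
from workcell import env
import cv2,numpy as np
s=env.state();print(s)
for n in ["top","scene"]:
    cv2.imwrite(f"pics/{n}0.png",env.grab_frame(n)); m=env.camera_model(n);print(n,m)
E
```

```text
drive.py
pics
workcell.py
{'time_s': 0.0, 'qpos': array([-6.98437378e+01,  1.83512862e+01,  8.97076317e+01, -2.96590464e-03,
        7.20424020e+01, -1.14517355e+00]), 'qvel': array([-0.03319717,  0.02867059,  0.03495853,  0.07897782,  0.00900803,
       -0.0596292 ]), 'effort': array([-1.03645081e-03, -4.12467563e+01, -2.31971669e+01,  7.25041190e-02,
        4.57888981e-02, -1.37330294e-04]), 'ee_pos': array([ 208.69963154, -535.24212257,  213.11552618]), 'ee_rot': array([-1.79898644e+02,  7.94285818e-04,  2.13023534e+01]), 'force': array([-0.60208302,  0.43185305, -0.57594999]), 'torque': array([ 0.0052725 , -0.00708571, -0.00741057]), 'gripper_force': 0.0, 'gripper_width': 91.35132727947693}
top {'fx': 455.2903846956626, 'fy': 455.2903846956626, 'cx': 280.86140554365426, 'cy': 207.08061788526376, 'D': array([-0.08641539,  0.        ,  0.        ,  0.        ,  0.        ]), 'T': array([[ 9.18599748e-03,  9.97203020e-01, -7.41738110e-02,
         4.14209743e+02],
       [-9.99946379e-01,  9.51522450e-03,  4.08642461e-03,
         1.31646674e+01],
       [ 4.78077543e-03,  7.41322959e-02,  9.97236956e-01,
         1.14163542e+03],
       [ 0.00000000e+00,  0.00000000e+00,  0.00000000e+00,
         1.00000000e+00]])}
scene {'fx': 396.8742174556905, 'fy': 396.8742174556905, 'cx': 281.97775847306673, 'cy': 212.9171535061309, 'D': array([-0.03053186,  0.        ,  0.        ,  0.        ,  0.        ]), 'T': array([[ 2.63349697e-01, -6.36817019e-01,  7.24645446e-01,
         1.19077696e+03],
       [ 9.64609685e-01,  1.63522498e-01, -2.06853931e-01,
        -1.90255137e+02],
       [ 1.32322703e-02,  7.53474935e-01,  6.57343464e-01,
         6.79065211e+02],
       [ 0.00000000e+00,  0.00000000e+00,  0.00000000e+00,
         1.00000000e+00]])}
```
View pics/top0.png

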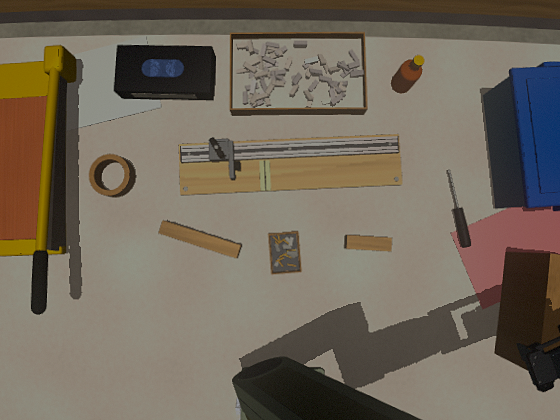

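View pics/scene0.png

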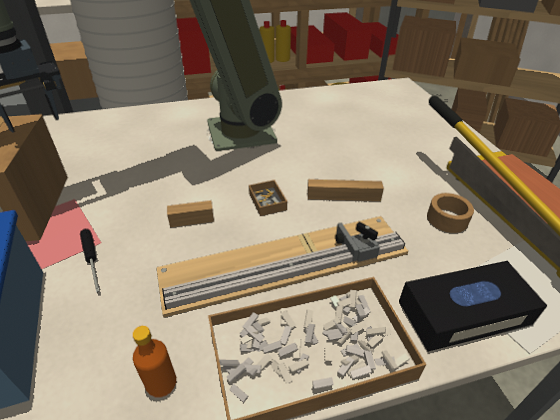

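The top view shows the jig at about (180-400, 135-195) with its +y to the image's left. The stop is at (220,150), the line at about (265,175), the rail at (160-240, 222-257), the tray at (285,252) and the offcut at (368,242). I'll enlarge it for precise reading.

```bash
python3 - <<'E'
import cv2
i=cv2.imread("pics/top0.png")
a=cv2.resize(i[128:268,150:290],None,fx=5,fy=5,interpolation=cv2.INTER_CUBIC)[:600]
a=cv2.convertScaleAbs(a,alpha=1.4)
b=cv2.resize(i[128:200,280:410],None,fx=5,fy=5,interpolation=cv2.INTER_CUBIC)
a=cv2.resize(i[128:262,155:285],None,fx=4.4,fy=4.4,interpolation=cv2.INTER_CUBIC)
for k in range(0,130,10): cv2.line(a,(int(k*4.4),0),(int(k*4.4),6),(0,0,255),1)
for k in range(0,134,10): cv2.line(a,(0,int(k*4.4)),(6,int(k*4.4)),(0,0,255),1)
cv2.imwrite("pics/a.png",cv2.convertScaleAbs(a,alpha=1.4))
E
```

View pics/a.png

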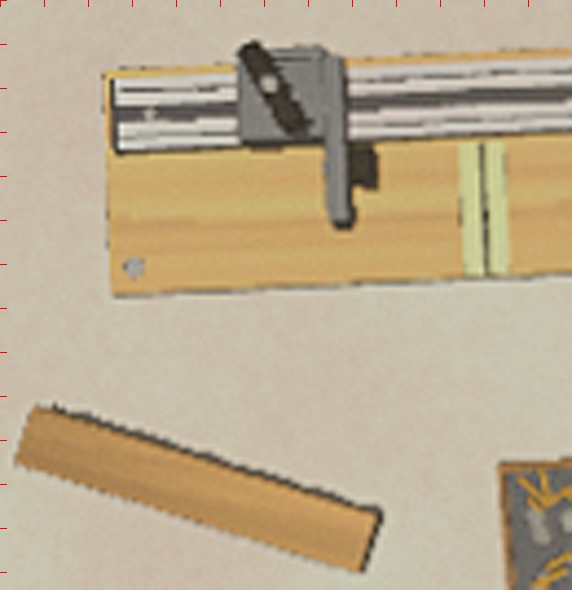

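The crop (scale 4.4, offset (155,128)) gives these pixel positions:
- **Board:** left corners (107,72) and (113,296).
- **Line:** (481,145) to (486,275).
- **Knob:** hub at (268,83), with bar ends at (250,45) and (300,130).
- **Stop plate face edge:** (346,60) to (354,220).
- **Rail top corners:** (38,405), (380,513), (362,572) and (15,462).

```bash
cat > h.py <<'E'
import numpy as np,cv2
from workcell import env
def w(px,z,n="top",m=None):
    m=m or env.camera_model(n); K=np.array([[m['fx'],0,m['cx']],[0,m['fy'],m['cy']],[0,0,1.]])
    p=cv2.undistortPoints(np.array(px,float).reshape(-1,1,2),K,m['D']).reshape(-1,2)
    d=np.c_[p[:,0],-p[:,1],-np.ones(len(p))]@m['T'][:3,:3].T; o=m['T'][:3,3]
    return o+d*((z-o[2])/d[:,2])[:,None]
def proj(X,m):
    K=np.array([[m['fx'],0,m['cx']],[0,m['fy'],m['cy']],[0,0,1.]])
    c=(np.asarray(X,float).reshape(-1,3)-m['T'][:3,3])@m['T'][:3,:3]
    return cv2.projectPoints(c*[1,-1,-1],np.zeros(3),np.zeros(3),K,m['D'])[0].reshape(-1,2)
def c(*p): return [(x/4.4+155,y/4.4+128) for x,y in p]
E
python3 - <<'E'
from h import *
np.set_printoptions(precision=1,suppress=True)
b=w(c((107,72),(113,296))+[(399,135),(402,185)],12); print("board",b)
src=np.array([[55,280],[-75,280],[55,-280],[-75,-280.]])
M=b[:,:2]; a=src-src.mean(0); q=M-M.mean(0)
th=np.arctan2((a[:,0]*q[:,1]-a[:,1]*q[:,0]).sum(),(a*q).sum())
R=np.array([[np.cos(th),-np.sin(th)],[np.sin(th),np.cos(th)]]); o=M.mean(0)-R@src.mean(0)
print("jig",o,np.degrees(th),"res",M-(src@R.T+o))
J=lambda P:(P[:,:2]-o)@R
print("line",J(w(c((481,145),(486,275)),12)))
print("face",J(w(c((346,60),(354,220)),53)))
k=w(c((268,83),(250,45),(300,130)),91.5);print("knob",k,J(k))
r=w(c((38,405),(380,513),(362,572),(15,462)),45);print("rail",r,r.mean(0));e=(r[0]+r[3]-r[1]-r[2])/2;print(np.degrees(np.arctan2(e[1],e[0])),np.linalg.norm(e),np.linalg.norm(r[0]-r[3]))
print("fence",J(w(c((117,152),(572,133)),12)))
print(env.state()['time_s'])
E
```

```text
board [[ 654.7  266.5   12. ]
 [ 525.5  259.3   12. ]
 [ 684.8 -290.    12. ]
 [ 556.9 -295.8   12. ]]
jig [615.4 -14.4] 3.153912212183342 res [[-0.3 -1.6]
 [ 0.3 -1.7]
 [-0.9  0.9]
 [ 0.9  2.4]]
line [[  2.1  65.5]
 [-72.6  65.9]]
face [[ 45.7 137. ]
 [-43.6 135.9]]
knob [[632.3 162.3  91.5]
 [652.8 172.4  91.5]
 [607.1 144.7  91.5]] [[ 26.6 175.5]
 [ 47.6 184.5]
 [  0.4 159.3]]
rail [[461.6 292.2  45. ]
 [404.5 102.7  45. ]
 [372.3 112.1  45. ]
 [430.1 304.2  45. ]] [417.1 202.8  45. ]
73.24224923062897 199.2394327992165 33.67184504880834
fence [[  7.9 273.8]
 [  6.6  13.4]]
0.1
```

```bash
python3 drive.py '[{"dx": 18,"dy": -46},{"dx": 18,"dy": -46},{"dx": 18,"dy": -46},{"dx": 18,"dy": -46},{"dx": 41,"dy": -22},{"dx": 41,"dy": -22},{"dx": 41,"dy": -22},{"dx": 41,"dy": -22}]' && python3 drive.py '[{"dx": 41,"dy": -22},{"dx": 41,"dy": -22},{"dx": 41,"dy": -22},{"dx": 41,"dy": -22},{"dx": 41,"dy": -22},{"dx": 41,"dy": -22},{"dx": 41,"dy": -22},{"dx": 41,"dy": -22}]'
```

```text
time_s: 0.9
ee_pos: [330.5, -194.9, 214.0]
ee_rot: [180.0, -0.0, 21.3]
force: [1.1, -0.5, -0.3]
gripper_width: 91.4
gripper_force: 0.0
time_s: 1.7
ee_pos: [572.3, 88.3, 213.5]
ee_rot: [180.0, 0.0, 21.3]
force: [0.2, -0.3, 0.6]
gripper_width: 91.2
gripper_force: 0.0
```

```bash
for i in 1; do python3 drive.py '[{"drz": -8.5},{"drz": -8.5},{"drz": -8.5},{"drz": -8.5},{"drz": -8.5},{"drz": -8.5},{"drz": -8.5},{"drz": -8.5}]' 40; python3 drive.py '[{"drz": -8.5},{"drz": -8.5},{"drz": -8.5},{"drz": -8.5},{"drz": -8.5},{"drz": -8.5},{"drz": -8.5},{"drz": -8.5}]';python3 drive.py '[{"drz": -8.5},{"drz": -8.5},{"drz": -8.5},{"drz": -8.5},{"drz": -8.5},{"drz": -8.5},{},{}]'; done
python3 - <<'E'
from h import *
s=env.state();m=env.camera_model("wrist");f=env.grab_frame("wrist");print(s['ee_pos'],s['ee_rot'],s['qpos'])
np.save("pics/m1.npy",m,allow_pickle=True);cv2.imwrite("pics/w1.png",f);print(m['T'][:3,3],proj([632,162,91.5],m))
E
```

```text
time_s: 2.5
ee_pos: [571.3, 86.5, 213.4]
ee_rot: [-179.9, 0.0, 89.7]
force: [0.3, 0.4, 1.0]
gripper_width: 39.7
gripper_force: 0.0
time_s: 3.3
ee_pos: [571.3, 86.5, 213.4]
ee_rot: [-180.0, -0.1, 157.7]
force: [0.3, 0.3, -0.1]
gripper_width: 40.1
gripper_force: 0.0
time_s: 4.1
ee_pos: [571.4, 86.6, 213.6]
ee_rot: [180.0, -0.0, -151.9]
force: [-0.4, 0.3, -0.5]
gripper_width: 40.3
gripper_force: 0.0
[571.41027273  86.56725137 213.59888721] [ 1.79987581e+02 -3.88402940e-02 -1.51871364e+02] [ 7.47568852e+00  1.86125979e+01  8.92489915e+01 -2.18263875e-03
  7.21791352e+01 -1.10652275e+02]
[499.19303305  48.28269907 383.7903459 ] [[307.60272914 295.8457356 ]]
```

View pics/w1.png

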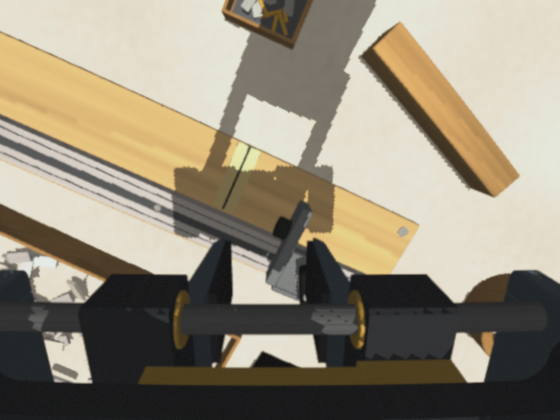

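In the wrist view the line runs from (249,147) to (224,207) and the plate's face edge from (299,204) to (271,272). The board corner is at (418,225) and the rail's top is at (400,24), (519,177), (495,196) and (365,57). The knob is hidden behind the fingers.

```bash
python3 - <<'E'
from h import *
np.set_printoptions(precision=1,suppress=True)
m=np.load("pics/m1.npy",allow_pickle=True).item()
th=np.radians(3.15);R=np.array([[np.cos(th),-np.sin(th)],[np.sin(th),np.cos(th)]]);o=np.array([615.4,-14.4])
J=lambda P:(P[:,:2]-o)@R
P=w([(418,225)],12,m=m);print(P,J(P))
print("line",J(w([(249,147),(224,207)],12,m=m)))
print("face",J(w([(299,204),(271,272)],53,m=m)))
r=w([(400,24),(519,177),(495,196),(365,57)],45,m=m);print(r,r.mean(0))
f=cv2.imread("pics/w1.png")
cv2.imwrite("pics/w1c.png",cv2.resize(f[130:300,200:430],None,fx=3.4,fy=3.4,interpolation=cv2.INTER_CUBIC))
E
```

```text
[[528.5 260.   12. ]] [[-71.7 278.7]]
line [[-70.1  65.7]
 [  2.9  67.4]]
face [[-44.4 134.4]
 [ 35.3 140.8]]
[[375.3 116.8  45. ]
 [432.9 305.2  45. ]
 [461.1 295.2  45. ]
 [414.6 103.7  45. ]] [421.  205.2  45. ]
```

View pics/w1c.png

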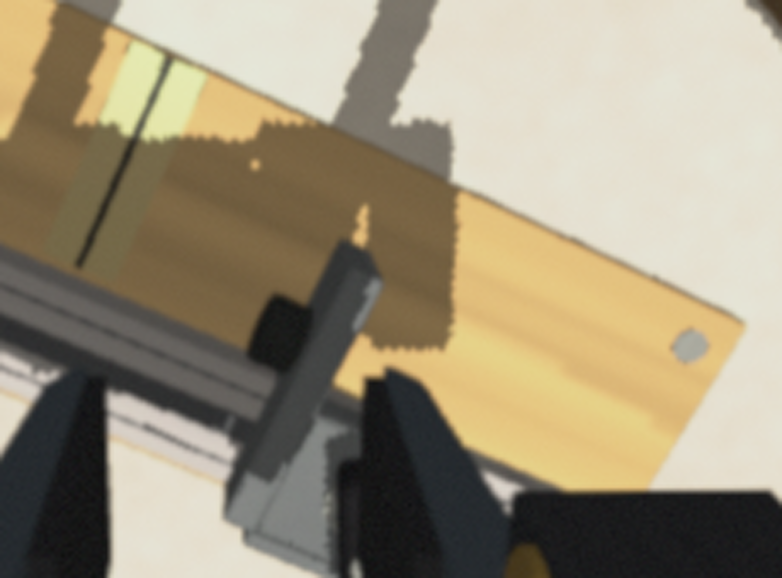

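```bash
python3 drive.py '[{"dx": -44.3,"dy": 18.2,"drz": -3},{"dx": -46,"dy": 15.8},{"dz": 30},{"dz": 30},{}]' 40; python3 - <<'E'
from h import *
np.set_printoptions(precision=1,suppress=True)
s=env.state();print(s['ee_pos'],s['ee_rot'])
f=env.grab_frame("top");cv2.imwrite("pics/t2.png",cv2.resize(f[100:220,140:280],None,fx=5,fy=5,interpolation=cv2.INTER_CUBIC))
f=env.grab_frame("wrist");cv2.imwrite("pics/w2.png",f)
m=env.camera_model("scene");f=env.grab_frame("scene");cv2.imwrite("pics/s2.png",cv2.resize(f[180:280,310:430],None,fx=5,fy=5,interpolation=cv2.INTER_CUBIC))
E
```

```text
time_s: 4.65
ee_pos: [630.2, 160.7, 149.1]
ee_rot: [179.8, -0.5, -148.8]
force: [-0.3, -0.5, -0.8]
gripper_width: 39.8
gripper_force: 0.0
[630.2 160.7 149.1] [ 179.8   -0.5 -148.8]
```

View pics/s2.png

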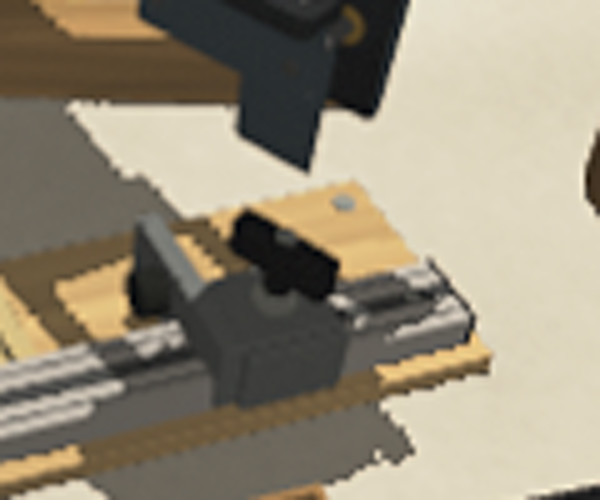

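The scene crop (scale 5, offset (310,180)) shows the gripper above the knob. The knob hub is at (287,238), with the bar's top edge running from about (242,213) to (338,262).

```bash
python3 - <<'E'
from h import *
np.set_printoptions(precision=1,suppress=True)
print(w([(310+287/5,180+238/5),(310+242/5,180+213/5),(310+338/5,180+258/5)],91.5,"scene"))
E
python3 drive.py '[{"dz": 20},{"dz": 20},{"dz": 20},{"dz": 15},{"dz": 10},{}]' 40
```

```text
[[636.  161.7  91.5]
 [616.2 149.1  91.5]
 [653.2 177.8  91.5]]
time_s: 5.4
ee_pos: [633.2, 160.8, 69.1]
ee_rot: [-180.0, -0.0, -148.7]
force: [-0.2, -0.6, 0.0]
gripper_width: 39.8
gripper_force: 0.0
```

```bash
python3 drive.py '[{"dz": 5},{}]' 40; python3 drive.py '[{},{},{},{},{}]' 5 45
```

```text
time_s: 5.6
ee_pos: [633.5, 161.0, 64.6]
ee_rot: [-180.0, 0.1, -148.7]
force: [-0.4, -0.1, 0.8]
gripper_width: 39.8
gripper_force: 0.0
time_s: 6.1
ee_pos: [632.8, 161.2, 64.2]
ee_rot: [180.0, -0.0, -148.7]
force: [-1.5, 1.6, 2.5]
gripper_width: 13.6
gripper_force: 45.0
```

```bash
python3 drive.py '[{"dx": 6.6,"dy": -12.4},{"dx": 6.6,"dy": -12.4},{"dx": 6.6,"dy": -12.4},{"dx": 6.6,"dy": -12.4},{"dx": 6.6,"dy": -12.4},{},{}]'; python3 - <<'E'
from h import *
a=env.grab_frame("top")[130:205,215:305];b=env.grab_frame("scene")[195:275,280:390];np.save("pics/m3.npy",env.camera_model("wrist"),allow_pickle=True);c=env.grab_frame("wrist")
cv2.imwrite("pics/w3f.png",c);o=np.zeros((600,800,3),np.uint8)
a=cv2.resize(a,None,fx=4,fy=4,interpolation=cv2.INTER_CUBIC);b=cv2.resize(b,None,fx=4,fy=4,interpolation=cv2.INTER_CUBIC)[:,:440]
o[:300,:360]=a;o[:b.shape[0],360:]=b;c=c[180:310,180:380];o[340:600,:400]=cv2.resize(c,None,fx=2,fy=2)
cv2.imwrite("pics/c3.png",cv2.convertScaleAbs(o,alpha=1.4))
E
```

```text
time_s: 6.8
ee_pos: [636.9, 89.1, 64.1]
ee_rot: [-179.9, -0.1, -148.7]
force: [-3.5, -2.3, 5.3]
gripper_width: 14.2
gripper_force: 45.0
```

View pics/c3.png

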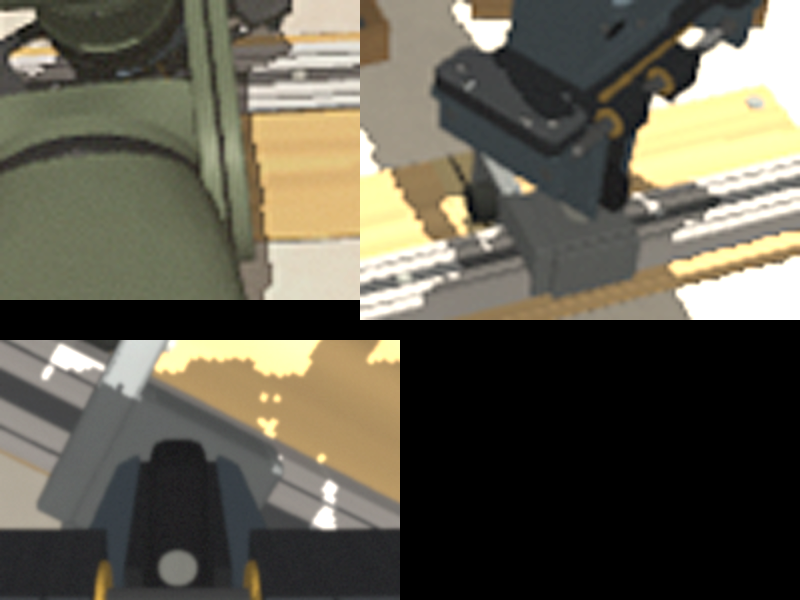

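The hand holds the bar and the plate is near the line. I'll take an enlarged crop of the wrist picture to measure it.

```bash
python3 - <<'E'
from h import *
c=cv2.imread("pics/w3f.png")[70:250,150:390]
c=cv2.resize(c,None,fx=3.3,fy=3.3,interpolation=cv2.INTER_CUBIC);cv2.imwrite("pics/c4.png",cv2.convertScaleAbs(c,alpha=1.3))
E
```

```text
(no output)
```

View pics/c4.png

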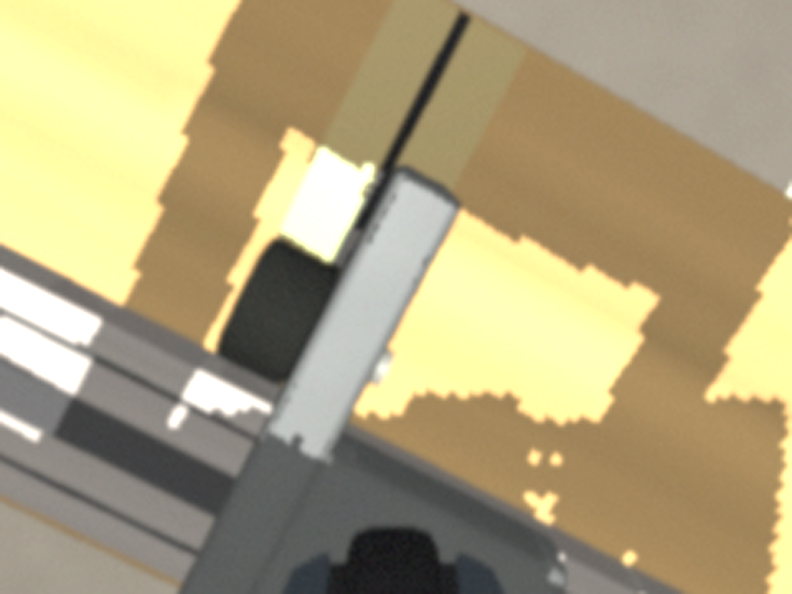

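The line runs from (464,15) to (390,165) in the crop. The plate's top face edge runs from (396,172) to (272,430) and the knob's rear edge is visible below.

```bash
python3 - <<'E'
from h import *
np.set_printoptions(precision=1,suppress=True)
m=np.load("pics/m3.npy",allow_pickle=True).item()
th=np.radians(3.15);R=np.array([[np.cos(th),-np.sin(th)],[np.sin(th),np.cos(th)]]);o=np.array([617,-14.4])
J=lambda P:(P[:,:2]-o)@R
k=lambda *p:[(x/3.3+150,y/3.3+70) for x,y in p]
L=w(k((464,15),(390,165)),12,m=m);F=w(k((396,172),(272,430),(458,205)),53,m=m)
print(J(L),J(F)); print([np.degrees(np.arctan2((b-a)[1],(b-a)[0])) for a,b in ((L[1],L[0]),(F[0],F[1]))])
print(w(k((0,247),(90,290)),12,m=m),J(w(k((460,5),(790,190)),12,m=m)))
E
```

```text
[[-71.9  66.4]
 [-41.7  67. ]] [[-42.1  68. ]
 [  4.1  69.4]
 [-42.3  78.9]]
[np.float64(-175.59468746086281), np.float64(4.964858714240897)]
[[624.2  -6.9  12. ]
 [622.6  12.1  12. ]] [[-73.1  64.9]
 [-74.2 137. ]]
```

```bash
python3 drive.py '[{"dx": 0.5,"dy": -0.9},{"drz": 6},{"drz": 8},{"drz": 8},{"drz": 8},{"drz": 8},{"drz": 8},{"drz": 8}]'; python3 drive.py '[{"drz": 8},{"drz": 6},{},{}]';  python3 - <<'E'
from h import *
np.set_printoptions(precision=1,suppress=True)
m=np.load("pics/m3.npy",allow_pickle=True).item();print(w([(180+178/2,180+228/2)],91.5,m=m)); s=env.state();print(s['qpos'],s['torque'])
E
```

```text
time_s: 7.75
ee_pos: [636.8, 90.6, 64.3]
ee_rot: [180.0, -0.0, 157.1]
force: [-3.8, 2.2, 6.1]
gripper_width: 13.8
gripper_force: 45.0
time_s: 8.15
ee_pos: [636.9, 90.7, 64.4]
ee_rot: [180.0, -0.0, 143.3]
force: [-4.1, 2.1, 5.8]
gripper_width: 13.9
gripper_force: 45.0
[[637.2  90.7  91.5]]
[  7.1  31.2  91.6   0.1  57.3 -46.3] [ 0.4  0.5 -0.1]
```

```bash
python3 drive.py '[{},{},{},{"dz": -20},{"dz": -30},{"dz": -40},{"dz": -40},{}]' 45; python3 - <<'E'
from h import *
np.save("pics/m5.npy",env.camera_model("wrist"),allow_pickle=True);c=env.grab_frame("wrist");cv2.imwrite("pics/w5f.png",c)
b=env.grab_frame("scene")[195:275,280:390]
m=env.camera_model("wrist");p=proj([620,52,12],m)[0].astype(int);print(p)
o=np.zeros((600,800,3),np.uint8)
o[:420,:560]=cv2.convertScaleAbs(c,alpha=1.2)
x,y=np.clip(p-[40,40],0,[440,300]);print(x,y)
z=cv2.resize(c[y:y+90,x:x+90],(0,0),fx=2.6,fy=2.6,interpolation=cv2.INTER_CUBIC);o[:234,560:794]=z
b=cv2.resize(b,None,fx=2.1,fy=2.1,interpolation=cv2.INTER_CUBIC);o[300:468,560:791]=b
cv2.imwrite("pics/c5.png",o)
E
```

```text
time_s: 8.95
ee_pos: [640.8, 90.1, 200.4]
ee_rot: [179.5, 0.5, 143.3]
force: [1.0, 0.9, 0.7]
gripper_width: 45.0
gripper_force: 0.0
[229 199]
189 159
```

View pics/c5.png

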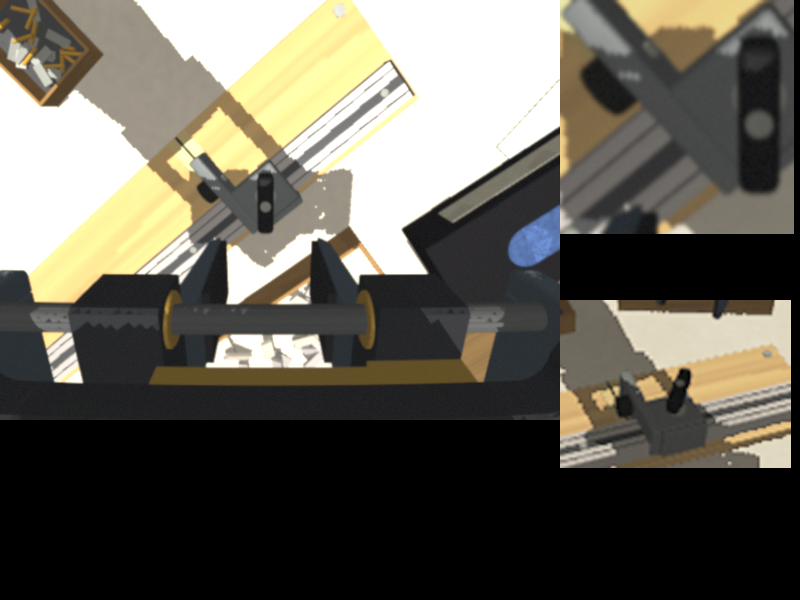

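The bar is aligned with the hand, upright in the picture, so the knob followed the full 68° to about 1.3 rad. The line runs from (178,138) to (190,154), and the plate's face edge from about (191,162) to (220,191).

```bash
python3 - <<'E'
from h import *
np.set_printoptions(precision=1,suppress=True)
m=np.load("pics/m5.npy",allow_pickle=True).item()
th=np.radians(3.15);R=np.array([[np.cos(th),-np.sin(th)],[np.sin(th),np.cos(th)]]);o=np.array([617,-14.4])
J=lambda P:(P[:,:2]-o)@R
print(J(w([(178,138),(189,153)],12,m=m)),J(w([(191,162),(220,191)],53,m=m)),J(w([(265,207)],91.5,m=m)))
# predicted pixels for face at stop y = 66,68,70 (free-end top corner) and line 66.5
for y in (64,66,68,70): print(y,proj([*(o+R@[-45,y]),53],m),proj([*(o+R@[-45,y+12]),53],m))
g=cv2.cvtColor(cv2.imread("pics/w5f.png"),cv2.COLOR_BGR2GRAY);print(g[148:170,182:206])
E
```

```text
[[-70.2  68. ]
 [-51.8  66.1]] [[-42.7  72.1]
 [ -4.9  74.1]] [[ 26.1 103.9]]
64 [[183.  165.7]] [[192.4 157.4]]
66 [[184.6 164.3]] [[193.9 156. ]]
68 [[186.1 163. ]] [[195.5 154.6]]
70 [[187.7 161.6]] [[197.1 153.2]]
[[210 195 147 114 141 190 217 226 228 228 228 229 229 229 229 229 229 229
  228 222 214 202 201 204]
 [216 216 190 138 110 140 190 218 226 228 228 228 229 228 229 229 229 229
  229 227 218 201 196 201]
 [224 224 215 181 130 107 145 194 219 226 228 228 228 228 229 229 229 229
  229 228 223 207 192 194]
 [226 227 224 212 172 124 109 148 197 220 227 228 228 229 228 229 229 229
  228 225 217 202 179 179]
 [227 227 226 223 208 165 119 111 157 204 223 228 228 228 228 228 228 227
  221 208 180 158 145 142]
 [227 227 227 226 222 205 162 115 118 167 209 224 227 228 228 228 225 217
  195 156 118  96  92  95]
 [226 226 226 227 226 221 203 156 112 122 175 214 225 227 227 222 210 181
  140 100  72  60  60  65]
 [227 227 226 226 226 226 220 199 149 109 131 183 215 222 218 202 164 122
   86  65  56  57  56  57]
 [226 226 227 226 227 227 226 220 195 145 110 134 177 196 186 152 111  77

[... 640 characters left out ...]
17 223 225 226 225 217 187 152 138 143 146 151 151 152 153 155 156
  151 138 116  98  79  65]
 [207 213 219 223 225 224 216 183 147 140 144 147 148 150 151 152 154 155
  156 149 135 120 101  79]
 [206 208 211 217 223 225 220 196 157 143 142 146 148 149 150 152 153 154
  156 155 151 141 124 100]
 [205 205 204 207 216 223 223 211 179 151 143 144 146 148 148 151 153 153
  155 155 155 153 140 120]
 [205 205 202 199 205 217 222 220 207 177 151 143 143 146 148 149 151 153
  155 155 156 156 149 134]
 [205 205 203 199 197 207 217 222 220 206 176 147 139 143 146 148 149 151
  153 154 155 155 154 145]
 [205 205 203 202 200 197 204 211 217 215 199 166 140 136 144 147 148 151
  152 153 154 155 155 152]]
```

```bash
cat > prof.py <<'E'
from h import *
np.set_printoptions(precision=1,suppress=True,linewidth=200)
th=np.radians(3.15);R=np.array([[np.cos(th),-np.sin(th)],[np.sin(th),np.cos(th)]]);o=np.array([617,-14.4])
def prof(img,m,x,ys,z):
    P=np.array([[*(o+R@[x,y]),z] for y in ys]);p=proj(P,m).astype(np.float32)
    return cv2.remap(cv2.cvtColor(img,cv2.COLOR_BGR2GRAY),p[:,0].reshape(-1,1),p[:,1].reshape(-1,1),cv2.INTER_LINEAR).ravel().astype(int)
def show(img,m):
    ys=np.arange(58,90)
    print("   y  ",ys)
    for x in (-68,-62,-56,-52): print("line",x,prof(img,m,x,ys,12))
    for x in (-42,-39,-36,-33,-30,-27): print("face",x,prof(img,m,x,ys,53))
E
python3 - <<'E'
from prof import *
for n,f in (("m3","w3f"),("m5","w5f")): print(n);show(cv2.imread(f"pics/{f}.png"),np.load(f"pics/{n}.npy",allow_pickle=True).item())
E
```

```text
m3
   y   [58 59 60 61 62 63 64 65 66 67 68 69 70 71 72 73 74 75 76 77 78 79 80 81 82 83 84 85 86 87 88 89]
line -68 [117 116 116 117 117 117 115  82  32  50 104 116 116 115 115 116 115 116 116 116 115 112 108 107 106 106 107 106 107 106 107 106]
line -62 [117 117 117 116 117 115 113  77  32  45 100 115 116 115 115 115 116 116 115 116 115 112 108 107 108 107 108 107 107 108 107 107]
line -56 [117 116 116 116 115 116 113  81  33  39  95 115 115 115 115 115 115 115 114 114 114 113 109 109 109 108 108 109 109 109 109 109]
line -52 [116 116 115 116 115 116 113  81  37  44  99 114 115 114 115 114 114 113 115 115 114 112 107 106 106 106 106 106 106 106 106 105]
face -42 [115 115 114 114 114 120 126  87  35  43  85 113 118 123 124 128 130 118 117 108 101 110 154 142 146 148 134 134 125 126 127 120]
face -39 [234 233 234 233 233 233 227 150  66  43  95 123 156 161 159 159 158 157 157 156 141 128 186 195 196 195 195 195 195 194 194 194]
face -36 [234 234 234 234 234 234 230 183  63  42  93 119 157 160 159 159 159 157 156 156 141 126 199 209 209 209 209 210 210 209 210 209]
face -33 [234 234 2
[... 1195 characters left out ...]
 183]
face -39 [197 198 198 198 197 197 192 189 204 218 209 173 147 144 147 149 151 152 154 155 151 133 103  73  59  56  56  55  56  68 104 157]
face -36 [194 199 199 193 183 155 127 114 125 150 175 159 139 142 147 149 152 153 154 156 147 126  98  72  58  55  55  55  55  71 120 174]
face -33 [170 174 150 130 116 110 109 109 109 111 111 116 129 142 147 150 152 154 155 156 152 134 104  74  58  56  55  55  56  76 133 187]
face -30 [113 112 112 113 112 112 112 111 111 109 110 120 135 143 146 149 151 152 154 154 147 130 103  74  58  56  55  55  57  74 136 193]
face -27 [112 112 113 112 113 112 111 111 110 109 105 102 113 129 142 146 149 149 151 153 150 134 104  75  58  56  57  56  60  92 159 203]
```

```bash
python3 drive.py '[{"dx": 49,"dy": -8.2},{"dx": 49,"dy": -8.2},{"dx": 49,"dy": -8.2},{"dx": 49,"dy": -8.2},{"dx": 49,"dy": -8.2},{"drz": 8.5},{"drz": 8.5},{"drz": 8.5}]' 65; python3 drive.py '[{"drz": 8.5},{"drz": 8.5},{"drz": 8.5},{"drz": 8.5},{"drz": 8.5},{"drz": 2},{},{}]'; python3 - <<'E'
from prof import *
m=env.camera_model("top");f=env.grab_frame("top");cv2.imwrite("pics/t6.png",f);print("top");show(f,m)
m=env.camera_model("scene");f=env.grab_frame("scene");cv2.imwrite("pics/s6.png",f);print("scene");show(f,m)
np.save("pics/m6.npy",env.camera_model("wrist"),allow_pickle=True);f=env.grab_frame("wrist");cv2.imwrite("pics/w6.png",f)
E
```

```text
time_s: 9.85
ee_pos: [414.8, 203.2, 192.3]
ee_rot: [-179.8, 0.0, 117.5]
force: [-0.3, -0.7, 0.7]
gripper_width: 65.1
gripper_force: 0.0
time_s: 10.65
ee_pos: [415.6, 203.0, 192.8]
ee_rot: [-179.9, 0.1, 73.4]
force: [0.6, -0.3, -0.4]
gripper_width: 64.9
gripper_force: 0.0
top
   y   [58 59 60 61 62 63 64 65 66 67 68 69 70 71 72 73 74 75 76 77 78 79 80 81 82 83 84 85 86 87 88 89]
line -68 [159 158 159 160 159 150 140 125 107 100 123 148 156 158 159 159 158 156 153 149 144 138 136 137 137 137 137 137 137 138 138 138]
line -62 [156 155 157 159 156 147 139 122 103 103 125 145 151 156 158 157 156 157 157 157 154 151 145 139 135 136 137 137 136 136 137 137]
line -56 [156 157 158 160 154 145 133 109  88  98 122 142 150 157 158 157 156 157 157 155 152 148 142 137 135 136 136 137 137 137 138 138]
line -52 [156 157 158 160 153 143 128 101  75  94 118 137 148 160 159 158 157 157 158 156 153 148 141 134 134 135 135 135 134 134 134 134]
face -42 [158 159 158 153 149 123  95  75  62  53  67  82  91  97 101 100  98  95  92  94 102 110 120 131 135 135 135 134 134 133 133 132]
face -39 [157 158 158 15
[... 1471 characters left out ...]
 208]
face -39 [210 210 211 213 214 203 184 165 141 118 113 116 116 116 117 119 120 125 141 157 174 190 202 207 211 211 211 211 211 211 209 207]
face -36 [206 206 207 209 195 173 148 116  86  90 103 112 113 114 113 112 116 126 138 154 172 185 192 198 199 201 202 203 205 201 198 195]
face -33 [190 188 187 170 150 124  90  52  71  91 104 111 117 116 115 116 119 124 131 139 150 161 172 179 184 187 188 189 186 183 180 176]
face -30 [174 168 146 124  96  65  41  59  78  94 107 116 116 116 115 115 114 113 112 127 146 160 169 178 178 177 177 176 175 175 174 174]
face -27 [164 139 113  86  59  42  50  60  78  95 106 111 115 115 114 113 111 111 122 134 148 161 172 175 176 176 176 175 176 176 175 175]
```

View pics/w6.png

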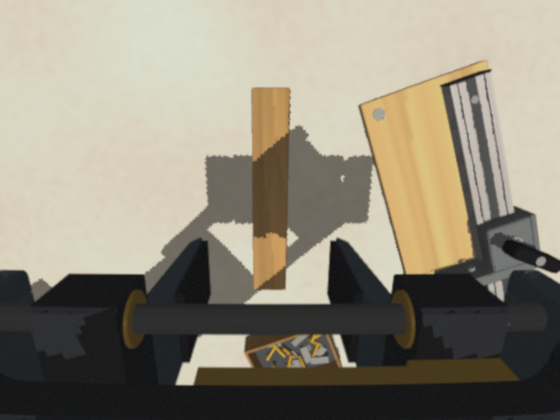

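The wrist view shows the rail nearly parallel to the tool's x, with top corners (252,88), (290,88), (285,289) and (254,289). The stop and knob are on the right. All the cameras put the stop's face 0 to 2 mm from the line.

```bash
python3 - <<'E'
from prof import *
m=np.load("pics/m6.npy",allow_pickle=True).item()
r=w([(252,88),(290,88),(285,289),(254,289)],45,m=m);print(r,r.mean(0)); e=(r[0]+r[1]-r[2]-r[3])/2;print(np.degrees(np.arctan2(e[1],e[0])),np.linalg.norm(e[:2]))
s=env.state();print(s['ee_pos'],s['ee_rot']);a=np.radians(s['ee_rot'][2]);d=r.mean(0)-s['ee_pos'];print(d@[np.cos(a),np.sin(a),0],d@[np.sin(a),-np.cos(a),0])
E
```

```text
[[431.1 305.3  45. ]
 [463.1 295.7  45. ]
 [404.8 106.9  45. ]
 [373.8 116.2  45. ]] [418.2 206.   45. ]
72.98091314375671 197.5843558787738
[416.  203.3 193.5] [-180.     0.    73.3]
3.2479796284394533 1.3197856268569605
```

```bash
python3 drive.py '[{"dx": 3,"dy": 1.3,"dz": 40},{"dz": 40},{"dz": 40},{"dz": 35},{"dz": 15},{},{}]' 65; python3 drive.py '[{},{},{},{},{}]' 20 45
```

```text
time_s: 11.5
ee_pos: [418.8, 206.0, 24.2]
ee_rot: [180.0, -0.0, 73.3]
force: [0.4, -0.1, 1.1]
gripper_width: 65.1
gripper_force: 0.0
time_s: 12.0
ee_pos: [418.4, 206.0, 24.4]
ee_rot: [180.0, -0.0, 73.3]
force: [-0.7, 0.2, 5.0]
gripper_width: 33.7
gripper_force: 45.0
```

```bash
python3 drive.py '[{"dz": -30},{"dz": -40},{"dz": -30},{}]' && python3 drive.py '[{"dx": -28.4,"dy": 32.6},{"dx": -28.4,"dy": 32.6},{"dx": -28.4,"dy": 32.6},{"dx": -28.4,"dy": 32.6},{"dx": -28.4,"dy": 32.6},{"dx": -28.4,"dy": 32.6},{"dx": -28.4,"dy": 32.6},{"dx": -28.4,"dy": 32.6}]' && python3 drive.py '[{"drz": -6.6},{"drz": -6.6},{"drz": -6.6},{},{}]'; python3 - <<'E'
from prof import *
np.save("pics/m7.npy",env.camera_model("wrist"),allow_pickle=True);cv2.imwrite("pics/w7.png",env.grab_frame("wrist"))
s=env.state();P=s['ee_pos'];print(P,s['ee_rot'],(P[:2]-o)@R,s['force'])
E
```

```text
time_s: 12.4
ee_pos: [420.9, 207.0, 127.5]
ee_rot: [179.6, -0.3, 73.3]
force: [0.9, 0.3, -2.8]
gripper_width: 33.7
gripper_force: 45.0
time_s: 13.2
ee_pos: [602.4, -88.2, 121.7]
ee_rot: [-179.8, 0.0, 73.3]
force: [1.2, 0.5, -1.5]
gripper_width: 33.9
gripper_force: 45.0
time_s: 13.7
ee_pos: [602.0, -86.5, 122.5]
ee_rot: [-179.9, -0.0, 93.0]
force: [-0.1, -0.2, -1.6]
gripper_width: 33.7
gripper_force: 45.0
[602.3 -86.5 122.9] [-179.9   -0.    93. ] [-18.7 -71.2] [ 0.4  1.  -2.6]
```

```bash
python3 drive.py '[{"dz": 30},{"dz": 30},{"dz": 15},{"dz": 5},{},{}]' && python3 drive.py '[{"dz": 2},{"dz": 2},{"dz": 1.5},{},{}]'
```

```text
time_s: 14.35
ee_pos: [603.6, -86.8, 44.9]
ee_rot: [179.9, 0.0, 93.1]
force: [-0.3, 0.2, -1.2]
gripper_width: 33.9
gripper_force: 45.0
time_s: 14.85
ee_pos: [602.9, -86.7, 38.5]
ee_rot: [180.0, 0.0, 93.1]
force: [0.8, -0.3, -1.2]
gripper_width: 33.7
gripper_force: 45.0
```

Still hanging. I'll lower it in small steps until it touches.

```bash
python3 drive.py '[{"dz": 1},{"dz": 1},{},{}]' && python3 drive.py '[{"dz": 0.7},{},{}]'
```

```text
time_s: 15.25
ee_pos: [602.9, -86.7, 36.5]
ee_rot: [180.0, 0.0, 93.1]
force: [-0.1, 0.4, -2.3]
gripper_width: 33.8
gripper_force: 45.0
time_s: 15.55
ee_pos: [602.9, -86.7, 36.4]
ee_rot: [180.0, 0.0, 93.1]
force: [-1.6, -0.2, 4.6]
gripper_width: 33.3
gripper_force: 45.0
```

```bash
for i in 1 2; do python3 drive.py '[{"dy": 1},{"dy": 1},{"dy": 0.5},{},{}]'|grep -E "pos|force: \["; done;python3 drive.py '[{"dy": 0.8},{},{}]'|grep -E "pos|rot|force: \["
```

```text
ee_pos: [603.1, -86.7, 36.5]
force: [-6.2, 0.1, 9.7]
ee_pos: [605.6, -86.6, 36.5]
force: [-6.8, -0.6, 10.5]
ee_pos: [606.3, -86.5, 36.5]
ee_rot: [-179.7, -0.0, 93.1]
force: [-6.8, -0.5, 9.9]
```

```bash
python3 drive.py '[{"dz": -0.8},{},{}]'|grep -E "pos|force: \["; python3 drive.py '[{"dy": 1},{"dy": 0.5},{},{}]'|grep -E "pos|force: \[";python3 drive.py '[{"dy": 1},{"dy": 0.5},{},{}]'|grep -E "pos|rot|force: \["
```

```text
ee_pos: [608.6, -86.4, 36.4]
force: [-1.1, 0.1, 2.3]
ee_pos: [610.0, -86.3, 36.5]
force: [-2.2, 0.3, 1.1]
ee_pos: [610.5, -86.3, 36.5]
ee_rot: [-179.9, 0.0, 93.1]
force: [-5.1, -0.3, 4.8]
```

```bash
python3 drive.py '[{"dy": 1},{"dy": 0.5},{},{}]'|grep -E "pos|rot|force: \[";python3 - <<'E'
from prof import *
s=env.state();print((s['ee_pos'][:2]-o)@R,s['torque'])
m=env.camera_model("top");f=env.grab_frame("top");cv2.imwrite("pics/t8.png",f)
m2=env.camera_model("wrist");f2=env.grab_frame("wrist")
xs=np.arange(-36,14,2)
print(xs)
def px(img,m,y,z): 
    P=np.array([[*(o+R@[x,y]),z] for x in xs]);p=proj(P,m).astype(np.float32)
    return cv2.remap(cv2.cvtColor(img,cv2.COLOR_BGR2GRAY),p[:,0].reshape(-1,1),p[:,1].reshape(-1,1),1).ravel()
for y in (-155,-145,-15,0,15,25,45): print(y,px(f,m,y,57),px(f2,m2,y,57))
E
```

```text
ee_pos: [610.7, -86.3, 36.5]
ee_rot: [-179.7, 0.0, 93.2]
force: [-7.3, -0.5, 6.9]
[-10.3 -71.4] [-0.1  1.4  0.3]
[-36 -34 -32 -30 -28 -26 -24 -22 -20 -18 -16 -14 -12 -10  -8  -6  -4  -2   0   2   4   6   8  10  12]
-155 [ 79  63  47  42  47  55  57  57  59  58  59  61  64  66  66  78  89  95  99 103  81  61  53  56  60] [28 26 28 29 27 26 26 24 27 27 23 27 27 26 26 25 25 26 26 25 28 27 27 26 28]
-145 [ 80  81  67  47  70 115 123 117 113 112 112 115 113 115 117 119 122 124 125 129 116  88  56  50  55] [27 26 26 27 28 25 27 28 27 26 29 29 26 26 27 27 28 28 26 26 28 25 26 27 25]
-15 [ 66  56  49  45  46  54  59  62  62  70  94 107  94  82  78  82  81 104 117 122 122 121 134 151 163] [104 103 100  97  98  78  79  76  77  78 105 171 157  97  98  98 134 139 171 178 172 143 109  71 223]
0 [127  92  54  45  88 108 112 109 106 108 112 112 111 112 114 117 118 118 118 114 112  88 117 151 163] [203 198 195 191 192 149 163 159 156 159 168 170 166 164 166 174 178 174 175 175 166 140 234 111 233]
15 [137 104  49  44  75 107 114 108 107 109 110 110 111 113 116 118 117 115 115 112 117 107 109 145 163] [202 197 194 190 193 152 165 161 157 160 168 168 164 163 175 180 177 173 174 171 163 144 234 133 232]
25 [131  93  55  44  65 101 114 110 109 109 110 111 111 113 117 118 115 111 110 108 113 118 119 146 163] [201 198 194 193 204 154 165 162 159 161 169 168 165 164 176 178 175 172 173 170 159 144 232 150 231]
45 [143 143 144 142 140 137 134 134 136 137 140 139 139 139 140 141 134  95 107 146 162 142 135 145 159] [230 230 231 231 231 231 231 231 231 178 116 117 116 117 117 117 116 120 211 208 148 230 231 124 226]
```

```bash
python3 drive.py '[{"dy": -1,"dz": -0.8},{},{}]'|grep -E "pos|force: \[";python3 drive.py '[{"dx": 3},{"dx": 3},{"dx": 3},{"dx": 3},{"dx": 2},{"dx": 1},{"dx": 1},{"dx": 1}]'|grep -E "pos|rot|force: \["; python3 drive.py '[{"dx": 1},{"dx": 1},{"dx": 0.5},{}]'|grep -E "pos|rot|force: \["
```

```text
ee_pos: [610.7, -86.3, 36.5]
force: [-6.1, -0.9, 0.0]
ee_pos: [609.8, -70.5, 36.7]
ee_rot: [-179.8, 0.1, 93.2]
force: [-6.4, -5.6, 1.5]
ee_pos: [609.7, -68.0, 36.7]
ee_rot: [-179.8, 0.1, 93.2]
force: [-5.7, -5.9, 0.5]
```

```bash
python3 drive.py '[{"dy": -1},{}]'|grep -E "pos|force: \[";for i in 1 2 3; do python3 drive.py '[{"dx": 1},{"dx": 0.5},{}]'|grep -E "pos|force: \["; done
```

```text
ee_pos: [609.4, -67.3, 36.6]
force: [-4.5, -2.4, -1.8]
ee_pos: [609.4, -65.3, 36.8]
force: [-4.6, -2.3, -2.4]
ee_pos: [609.3, -63.8, 36.9]
force: [-3.8, -2.2, -3.0]
ee_pos: [609.2, -62.3, 36.9]
force: [-4.3, -2.7, -2.0]
```

```bash
for i in 1 2 3 4; do python3 drive.py '[{"dx": 0.8},{"dx": 0.4},{}]'|grep -E "pos|force: \["; done
```

```text
ee_pos: [609.1, -61.1, 36.9]
force: [-4.4, -2.3, -2.7]
ee_pos: [609.1, -60.3, 36.9]
force: [-3.9, -4.3, -2.0]
ee_pos: [609.1, -59.8, 37.1]
force: [-5.2, -5.7, -1.0]
ee_pos: [609.2, -59.3, 37.2]
force: [-4.9, -7.9, -1.8]
```

```bash
for i in 1 2 3; do python3 drive.py '[{"dx": 0.8},{"dx": 0.4},{}]'|grep -E "pos|force: \["; done; python3 drive.py '[{},{},{},{}]'
```

```text
ee_pos: [609.1, -58.8, 37.3]
force: [-5.1, -10.5, -0.7]
ee_pos: [609.1, -58.3, 37.4]
force: [-4.8, -12.0, -0.7]
ee_pos: [609.1, -57.9, 37.5]
force: [-5.3, -14.2, -0.7]
time_s: 23.55
ee_pos: [609.1, -57.9, 37.5]
ee_rot: [-179.9, 0.4, 93.3]
force: [-5.0, -14.8, 0.7]
gripper_width: 33.8
gripper_force: 45.0
```

```bash
python3 - <<'E'
from prof import *
show(env.grab_frame("wrist"),env.camera_model("wrist"))
fs=[]
for i in range(5): env.grab_frame("top");fs.append(env.state()['force'])
print(np.mean(fs,0),env.state()['ee_pos'],env.state()['time_s'])
E
```

```text
y   [58 59 60 61 62 63 64 65 66 67 68 69 70 71 72 73 74 75 76 77 78 79 80 81 82 83 84 85 86 87 88 89]
line -68 [229 228 229 228 229 228 183  99  71  79 216 228 228 228 228 228 228 228 228 227 227 216 203 203 202 203 202 203 202 203 202 203]
line -62 [230 230 230 230 230 230 228 175  80  90 214 229 229 229 229 229 229 228 228 228 228 220 206 204 204 204 204 204 204 204 204 205]
line -56 [231 231 231 231 231 231 230 179  84 104 215 231 230 230 230 230 230 230 229 230 229 224 208 205 205 206 206 206 206 206 206 206]
line -52 [231 231 231 231 231 231 230 175  83 107 214 231 231 231 231 231 231 230 228 220 217 214 193 193 196 194 189 187 189 192 200 202]
face -42 [231 232 168  81 174 231 231 231 231 227 169 131 133 135 116 119 132 131 129 127 139 189 199 198 199 199   0   0   0   0   0   0]
face -39 [232 232 169  83 174 231 231 206  81  53  94 113 157 156 154 153 151 150 148 146 136 148 199 198 200 200   0   0   0   0   0   0]
face -36 [232 229 112  84 125 109  54  50  51  53  93 110 157 156 154 153 152 151 148 148 116 145 198 199 199 199   0   0   0   0   0   0]
face -33 [232 229 125  69  73  70  50  50  49  52  94 136 158 156 154 154 152 151 149 148 137 145 193 194 194 193   0   0   0   0   0   0]
face -30 [232 214 102  59  73  70  52  50  51  53  94 136 157 157 154 153 152 150 148 147 137 147 198 197 198 198   0   0   0   0   0   0]
face -27 [232 232 172  86 103  71  50  50  51  54  93 134 155 154 153 152 150 148 146 145 136 153 210 210 209 210   0   0   0   0   0   0]
[ -4.8 -14.    0.2] [609.1 -57.8  37.5] 23.85
```

```bash
python3 -c "
from workcell import env
print(env.job_done())"
```

```text
the job is handed in; nothing more can be done
None
```

I handed the job in at about 24 s: the stop's face is about 1 mm from the line with its knob tight at about 1.3 rad, and the arm is holding the rail snug on the fence, pushing the buffer with roughly 12 N; I got no verdict back.

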